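# Stack the turned parts crate on the loaded one

## Task

Pick up the parts crate that has the black post and stack it on the crate that holds the two knobs, turned end for end so that its red end lies over that crate's plain grey end and it stands on the steel tongues just inside the rim instead of nesting down onto the knobs. Set it down gently, sitting level, and let go; leave the two lower crates standing where they are.

Things in the scene. Friction and masses are not known exactly. Their poses are not given: they have to be found in the camera images.
- top_grip (a point): Grip point of the crate to move: grey steel, floor 136x84 mm, rim 154x102, 46 high, 0.35 kg, loose, with a black square post 22x22 mm in its middle, its top 100 mm above the crate's underside. The point: on the post's axis, 80 mm above the underside, 20 below the post's top. x along the crate to its red end, y across, z up; the post's faces look along x and y, pinch it either way.
- top_red_end (a point): Middle of the rim of the red end wall of the crate with the post, 77 mm along x from the post's axis, 46 mm above the underside; a red lip 10 mm wide sticks out past it. Axes as top_grip. Every crate has slots in its floor edges and walls below its own tongues: the same way round it drops over the tongues of the crate below and nests; turned 180 degrees it rests on them.
- knob_crate: Crate to stack on: the same without a post, loose, with a cream and a brown knob inside. Origin: middle of its underside, x to its red end, z up. Each long wall has two steel tongues 20 mm inward at x = +46 and -18 mm, tops 37 mm up, 9 below the rim. Stacked, middle over middle, the other's underside is 36 mm above this one's; the rim leaves it about 5 mm of play each way.
- carton_crate: The bystander: an identical crate without a post, loose, that holds a pale carton (45x65x20 mm). Not to be used or moved. Origin and axes as knob_crate. The two crates without a post may stand in each other's place, one left of the post crate, the other far to the right beyond the blue vice (about 0.10 m high).

How it is judged:
By the outcome, as a careful person would: the job done as asked, in the order asked, and still so for the second after the job is handed in, with the robot touching nothing.
It also fails if it takes over 35 s, if anything falls off the work surface, if the arm or the gripper's body presses on something with over 40 N, if the wrist force passes 120 N, or if a joint passes its speed limit or range.

## Robot

A 7-joint arm with a two-finger parallel gripper is mounted at the origin on a cart in front of the work surface, level with it; the furniture and walls round the work are solid. World frame = base frame: x ahead of the robot, y to its left, z up, the work surface at z = 0. Lengths are in mm, angles in rad, forces in N, time in s.
With the tool pointing down it reaches from about 425 to 875 mm from the base axis. Payload 4.7 kg.
Tool frame: the origin (TCP) lies midway between the tips of the shut fingers; the grasp point (between the pads) lies 19 mm behind it; z points along the fingers, y is the line along which they close (so a half turn about z gives the same grasp; the last joint's range is limited). The gripper opens to 87 mm and grips with 3 to 60 N. Pads are 19 mm wide; open, the fingers measure 117 mm over their backs; the gripper's body (75 mm by 190 mm) begins 51 mm behind the grasp point.
Start: joints at [1.124, 0.321, -0.07, 1.45, 0.023, 1.371, -0.057], TCP at [289.016, -582.233, 222.587] pointing down, gripper open.
Joint ranges: [-2.86, 2.86], [-0.3, 2.09], [-1.38, 1.24], [0.06, 2.45], [-1.56, 4.7], [0.09, 2.05], [-2.69, 2.69]. Speed limits (rad/s): [2.57, 2.57, 3.14, 3.14, 3.14, 3.14, 3.14].

## Interface

Orientations are given as a unit quaternion [w, x, y, z].
In Python, from plant import bot, grab_frame, camera_info, workorder gives the robot as it stands.
- The arm moves only by the tool drive_tool, never from a script. Its arguments are lists of equal length, an entry for each row: "angular": the turn, a rotation vector about the tool's x, y, z in rad, a list of three; "slide": the shift along the tool's x, y, z in cm, a list of three; "gripper": the opening, from 0 (shut) to 1 (fully open). In form: {"angular": [[wx, wy, wz], ...], "slide": [[x, y, z], ...], "gripper": [gripper, ...]}. A call has 1 to 12 rows; each row is the pose to reach, as a shift and turn from the pose commanded when the call began, along the tool's axes at that moment; what a row does not reach only later rows make up. A row lasts 1/12 s, in which the tool goes at most 41.7 mm and 7.16 degrees, less where a joint would pass 70% of its speed; a pose out of reach is approached as far as the arm can. A call with a gripper value outside its range is refused whole. The fingers move at their own pace and stop on an object; the grip force is fixed at half the most. Time passes only in rows, so rows that repeat a pose let the fingers close. It gives the time, the measured TCP pose, the force, the opening and the grip force at its end, in the units of the state.
- bot.get_state(): the state, without advancing time (a new reading comes with each control period).
- grab_frame(name): name is "side" or "top"; returns the picture (384x512x3 uint8, red, green, blue); there is no depth.
- camera_info(name): a dict with "fx", "fy", "cx", "cy" (pixels), "R" (3x3) and "t" (3): a world point X has camera coordinates R X + t. Camera axes: x right, y down, z forward; pixel columns grow to the right and rows downward; lengths in mm; the calibration is good to about 2 mm. A picture is of the moment at which its call begins. camera_info takes no time and is no camera call.
- workorder.finish_job(): hands the job in; it is judged then, once.
The state is a dict: "clock": time; "joints": joint angles; "dq": joint speeds; "effort": joint torques, N m; "position": TCP position; "orientation": TCP orientation; "force": force on the tool from outside, world axes, zero at the start; "moment": the same for the moment, N m; "width": finger opening in mm; "grasp_force": force on a finger pad.
Only numpy, scipy, OpenCV 4.12 (cv2) and the standard library are available. Lean on these libraries where they do the work, as an engineer would, in place of code of your own. Each camera call takes 0.05 s, during which the arm holds its last target. There are 200 camera calls.

## Working session

There is one attempt and no reset: what is moved stays moved. The work goes in short steps, Python scripts to look and compute and a tool call to move; the robot and the scene stay as the last step left them, time stands still between calls to the robot, and variables do not carry over. Pictures are saved under pics/ and viewed, at most 10 in all, crops included, and the job is handed in when it is done.

Besides the shell and the picture viewer there is one more tool, called after "Request:" as name(argument=value, ...) on one line, values as JSON. drive_tool: Moves the arm, as the interface text tells. Its arguments: {"type":"object","properties":{"angular":{"type":"array"},"slide":{"type":"array"},"gripper":{"type":"array"}},"required":["angular","slide","gripper"]}

```bash
mkdir -p pics; python3 - <<'E'
from plant import bot, grab_frame, camera_info
import cv2
for n in("side","top"):
    cv2.imwrite(f"pics/{n}0.png",cv2.resize(grab_frame(n)[:,:,::-1],None,fx=1.5,fy=1.5,interpolation=cv2.INTER_CUBIC))
    print(n,camera_info(n))
s=bot.get_state();print(s['clock'],s['position'],s['orientation'],s['force'])
E
```

```text
side {'fx': 434.6481909956191, 'fy': 434.6481909956191, 'cx': 246.7148146309307, 'cy': 200.24254898759568, 'R': array([[ 0.90780279, -0.41893103, -0.0197708 ],
       [-0.19698217, -0.38428422, -0.90195547],
       [ 0.37025952,  0.82269219, -0.43137623]]), 't': array([-568.10193304,  150.12041331, 1243.0588761 ])}
top {'fx': 376.38258755169085, 'fy': 376.38258755169085, 'cx': 255.1014169510543, 'cy': 192.2857083533283, 'R': array([[-0.00885674, -0.99984907, -0.01494666],
       [-0.99480959,  0.01032536, -0.10122878],
       [ 0.10136783,  0.01397252, -0.99475089]]), 't': array([ -92.94592686,  565.13748976, 1142.55664683])}
0.1 [ 288.74863009 -581.77373086  221.5466222 ] [-8.47413645e-04  9.73570512e-01  2.28384935e-01 -2.48906955e-04] [-0.18953181 -0.37664758  0.6969856 ]
```

View pics/side0.png

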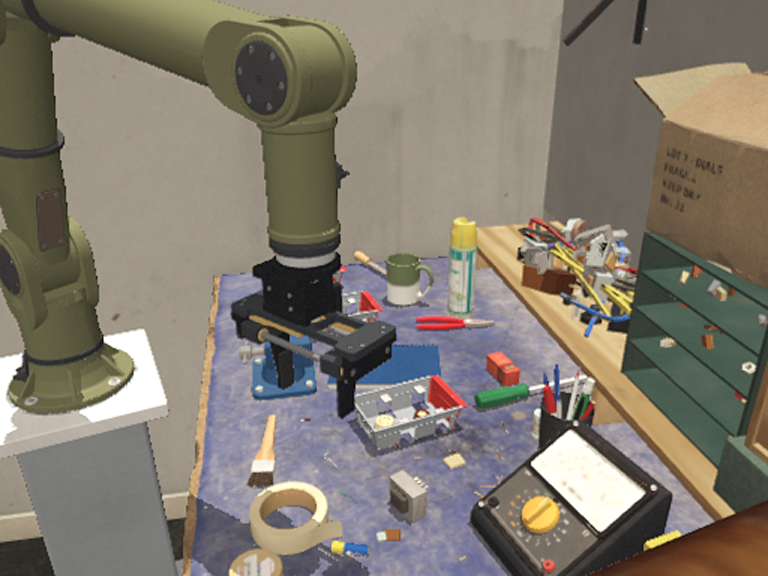

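View pics/top0.png

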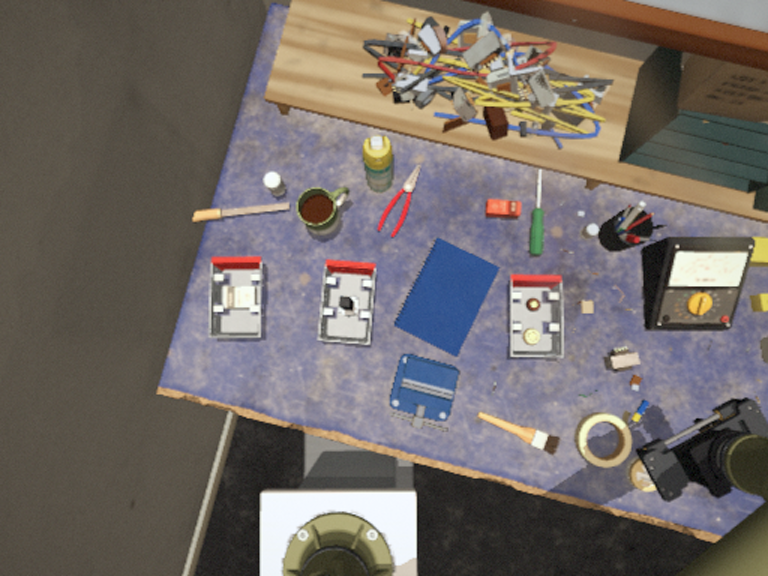

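The top view shows the carton crate at (238,297), the post crate at (347,302) and the knob crate at (537,315), in 1.5x pixels. All the red ends point away from the robot. Next I'll zoom in on the two crates I need.

```bash
cat > h.py <<'E'
import numpy as np, cv2
from plant import bot, grab_frame, camera_info
def ray(n,u,v,z):
    c=camera_info(n);R=np.array(c['R']);t=np.array(c['t'])
    d=R.T@[(u-c['cx'])/c['fx'],(v-c['cy'])/c['fy'],1];o=-R.T@t
    return o+d*(z-o[2])/d[2]
def proj(n,X):
    c=camera_info(n);p=np.array(c['R'])@X+np.array(c['t'])
    return np.array([c['fx']*p[0]/p[2]+c['cx'],c['fy']*p[1]/p[2]+c['cy']])
def crop(n,u,v,w=50,h=70,k=8):
    f=grab_frame(n)[:,:,::-1];return cv2.resize(f[v:v+h,u:u+w],None,fx=k,fy=k,interpolation=cv2.INTER_CUBIC)
E
python3 - <<'E'
from h import *
cv2.imwrite("pics/c1.png",np.hstack([crop("top",207,170),crop("top",333,178)]))
E
```

```text
(no output)
```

View pics/c1.png

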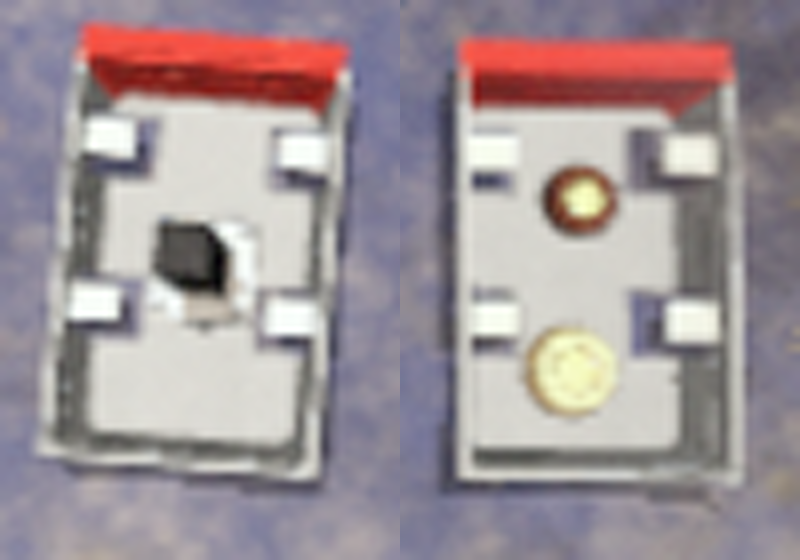

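The crop shows the rims, tongues, post and knobs clearly. The post crate's tongues are at about (110,138), (302,152), (97,302) and (292,318). The knob crate's are at about (493,151), (691,155), (493,320) and (692,321).

```bash
python3 - <<'E'
from h import *
def P(pts,off,z): return np.array([ray("top",(x+.5)/8-.5+off[0],(y+.5)/8-.5+off[1],z)[:2] for x,y in pts])
for nm,off,rim,ton,post in (("post",(207,170),[(82,28),(350,45),(318,478),(40,455)],[(110,138),(302,152),(97,302),(292,318)],[(192,252)]),
  ("knob",(333,178),[(60,42),(335,42),(343,484),(58,482)],[(93,151),(291,155),(93,320),(292,321)],None)):
    r=P(rim,off,46);t=P(ton,off,37)
    ax=(r[0]+r[1]-r[2]-r[3])/2;L=np.linalg.norm(ax);a=ax/L
    tx=(t[0]+t[1]-t[2]-t[3])/2;ta=tx/np.linalg.norm(tx)
    W=np.linalg.norm(r[0]-r[1]),np.linalg.norm(r[2]-r[3])
    print(nm,"rim centre",r.mean(0)-5*a,"L",L,"W",W,"yaw",np.arctan2(a[1],a[0]),"| tongue centre",t.mean(0)-14*ta,np.linalg.norm(tx),"yaw",np.arctan2(ta[1],ta[0]))
    w=(r[0]-r[1]+r[3]-r[2]);print(" yaw by width",np.arctan2(-w[0],w[1]))
    if post: print(" post",P(post,off,100))
from scipy.spatial.transform import Rotation as R
s=bot.get_state();print(R.from_quat(s['orientation'],scalar_first=True).as_matrix().round(4),s['position'],s['width'],np.round(s['joints'],3))
E
```

```text
post rim centre [531.97128085 -25.01908281] L 165.31624351872753 W (np.float64(103.53287924222268), np.float64(106.03437609559633)) yaw -0.08821645622580433 | tongue centre [532.46456832 -24.81536785] 63.960119665353425 yaw -0.07199456937529261
 yaw by width -0.08309998360712999
 post [[531.9181468 -27.6601416]]
knob rim centre [ 499.60390752 -408.54226143] L 167.37045361558518 W (np.float64(104.67577901264437), np.float64(106.87638951925997)) yaw -0.029519082097984692 | tongue centre [ 500.41734563 -408.32224469] 64.18464482246033 yaw -0.03304643151867039
 yaw by width -0.013187928332430918
[[ 8.957e-01  4.447e-01 -6.000e-04]
 [ 4.447e-01 -8.957e-01  1.000e-03]
 [-1.000e-04 -1.200e-03 -1.000e+00]] [ 288.8328348  -581.94193673  221.86211282] 86.42565680429722 [ 1.124  0.322 -0.07   1.451  0.023  1.371 -0.057]
```

Request:
drive_tool(angular=[[0, 0, -1.3], [0, 0, -1.3], [0, 0, -1.3], [0, 0, -1.3], [0, 0, -1.3], [0, 0, -1.3], [0, 0, -1.3], [0, 0, -1.3], [0, 0, -1.3], [0, 0, -1.3], [0, 0, -1.3], [0, 0, -1.3]], slide=[[23.2, -19.5, 0], [23.2, -19.5, 0], [23.2, -19.5, 0], [23.2, -19.5, 0], [23.2, -19.5, 0], [23.2, -19.5, 0], [23.2, -19.5, 0], [23.2, -19.5, 0], [23.2, -19.5, 0], [23.2, -19.5, 0], [23.2, -19.5, 0], [23.2, -19.5, 0]], gripper=[1, 1, 1, 1, 1, 1, 1, 1, 1, 1, 1, 1])

```text
clock: 1.2
position: [410.0, -304.2, 222.5]
orientation: [-0.0, 0.636, 0.771, -0.0]
force: [-0.1, 0.3, 0.3]
width: 86.9
grasp_force: 0.0
```

```bash
cat >> h.py <<'E'
from scipy.spatial.transform import Rotation as Ro
def go(x,y,z,phi):
    s=bot.get_state();r=Ro.from_quat(s['orientation'],scalar_first=True)
    tr=Ro.from_matrix(np.array([[np.cos(phi),np.sin(phi),0],[np.sin(phi),-np.cos(phi),0],[0,0,-1]]))
    print("slide",(r.inv().apply(np.array([x,y,z])-s['position'])/10).round(2),"ang",(r.inv()*tr).as_rotvec().round(3))
    m=r.as_matrix();print("t",s['clock'],"pos",np.round(s['position'],1),"phi",round(np.arctan2(m[1,0],m[0,0]),3),"tz",m[:,2].round(4),"q",np.round(s['joints'],2),"F",np.round(s['force'],1),"w",round(s['width'],1))
E
python3 -c "
from h import *
go(532,-26,222,3.058)"
```

```text
slide [24.99 17.27  0.04] ang [-0.    -0.    -1.296]
t 1.2 pos [ 410.  -304.2  222.5] phi 1.762 tz [-2.e-04 -1.e-04 -1.e+00] q [ 0.93  0.04 -0.35  1.78  0.01  1.32  0.77] F [-0.1  0.3  0.3] w 86.9
```

Request:
drive_tool(angular=[[0, 0, -1.296], [0, 0, -1.296], [0, 0, -1.296], [0, 0, -1.296], [0, 0, -1.296], [0, 0, -1.296], [0, 0, -1.296], [0, 0, -1.296], [0, 0, -1.296], [0, 0, -1.296], [0, 0, -1.296], [0, 0, -1.296]], slide=[[25, 17.3, 0], [25, 17.3, 0], [25, 17.3, 0], [25, 17.3, 0], [25, 17.3, 0], [25, 17.3, 0], [25, 17.3, 0], [25, 17.3, 0], [25, 17.3, 0], [25, 17.3, 0], [25, 17.3, 0], [25, 17.3, 0]], gripper=[1, 1, 1, 1, 1, 1, 1, 1, 1, 1, 1, 1])

```text
clock: 2.2
position: [532.7, -26.2, 222.4]
orientation: [-0.0, 0.043, 0.999, 0.0]
force: [0.1, 0.3, 1.0]
width: 87.1
grasp_force: 0.0
```

```bash
python3 -c "
from h import *
cv2.imwrite('pics/s1.png',crop('side',165,160,160,130,5))
go(532,-26,61,3.058)"
```

```text
slide [ 0.07  0.02 16.14] ang [ 0.    -0.    -0.004]
t 2.25 pos [532.7 -26.3 222.4] phi 3.054 tz [-3.e-04  1.e-04 -1.e+00] q [ 0.63  0.12 -0.68  1.72  0.08  1.33  1.42] F [ 0.8  0.8 -0.3] w 87.2
```

View pics/s1.png

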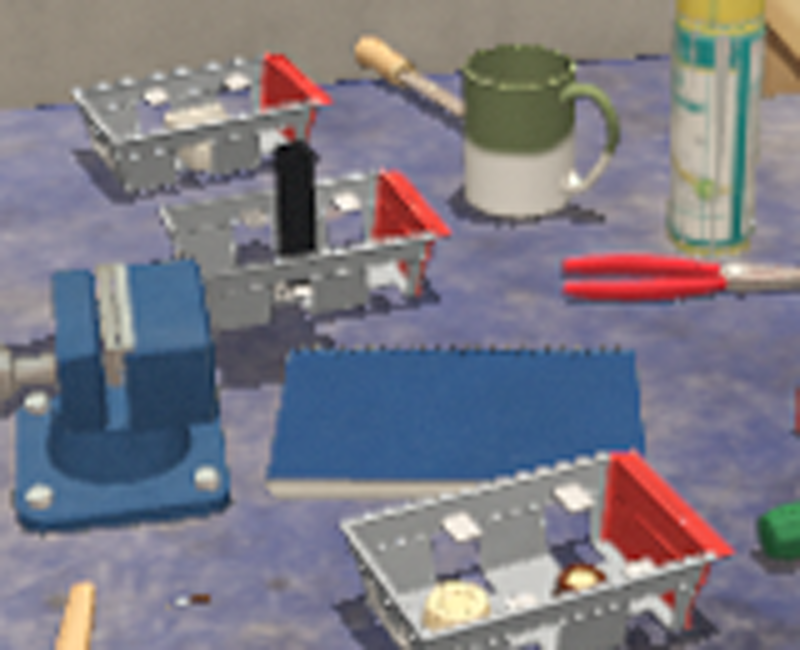

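The side crop shows the post top near (294,147) in the crop and the gripper clear above it. I'll check this against the estimates.

```bash
python3 -c "
from h import *
f=lambda X:((proj('side',X)-[165,160]+.5)*5-.5).round(0)
print('post',f([532,-26,100]),'+y10',f([532,-16,100]))
for n,c,a in(('post',(532,-26),-.083),('knob',(500,-408.4),-.027)):
  for u,v in((77,51),(87,51),(87,-51),(-77,51)):
    print(n,u,v,f([c[0]+u*np.cos(a)-v*np.sin(a),c[1]+u*np.sin(a)+v*np.cos(a),46]))
"
```

```text
post [290. 148.] +y10 [284. 142.]
post 77 51 [380. 175.]
post 87 51 [394. 172.]
post 87 -51 [448. 234.]
post -77 51 [158. 213.]
knob 77 51 [614. 456.]
knob 87 51 [630. 452.]
knob 87 -51 [730. 553.]
knob -77 51 [341. 526.]
```

The projections agree with the picture to within about 2 mm, so I'll descend and grip.

Request:
drive_tool(angular=[[0, 0, 0], [0, 0, 0], [0, 0, 0], [0, 0, 0], [0, 0, 0], [0, 0, 0], [0, 0, 0], [0, 0, 0], [0, 0, 0], [0, 0, 0], [0, 0, 0], [0, 0, 0]], slide=[[0.05, 0, 2], [0.05, 0, 4], [0.05, 0, 6], [0.05, 0, 8], [0.05, 0, 10], [0.05, 0, 12], [0.05, 0, 13.5], [0.05, 0, 14.5], [0.05, 0, 15.3], [0.05, 0, 15.8], [0.05, 0, 16.1], [0.05, 0, 16.1]], gripper=[1, 1, 1, 1, 1, 1, 1, 1, 1, 1, 1, 1])

```text
clock: 3.25
position: [532.4, -26.2, 61.5]
orientation: [0.0, 0.043, 0.999, -0.0]
force: [-0.1, -0.8, -0.4]
width: 86.8
grasp_force: 0.0
```

Request:
drive_tool(angular=[[0, 0, 0], [0, 0, 0], [0, 0, 0], [0, 0, 0], [0, 0, 0], [0, 0, 0], [0, 0, 0], [0, 0, 0], [0, 0, 0], [0, 0, 0]], slide=[[0, 0, 0], [0, 0, 0], [0, 0, 0], [0, 0, 0], [0, 0, 0], [0, 0, 0], [0, 0, 0], [0, 0, 0], [0, 0, 0], [0, 0, 0]], gripper=[0.6, 0.5, 0.4, 0.3, 0.2, 0.1, 0, 0, 0, 0])

```text
clock: 4.08
position: [532.3, -26.2, 61.5]
orientation: [-0.0, 0.042, 0.999, 0.0]
force: [0.3, 1.6, 1.1]
width: 28.5
grasp_force: 1.4
```

```bash
python3 -c "
from h import *
go(532,-26,222,3.058)"
```

```text
slide [ 3.000e-02  1.000e-02 -1.605e+01] ang [ 0.    -0.    -0.001]
t 4.0833 pos [532.3 -26.2  61.5] phi 3.057 tz [-0.  0. -1.] q [ 0.58  0.28 -0.66  1.9   0.2   1.02  1.33] F [0.3 1.6 1.1] w 28.5
```

Still closing, so I'll wait a little and then lift.

Request:
drive_tool(angular=[[0, 0, 0], [0, 0, 0], [0, 0, 0], [0, 0, 0], [0, 0, 0], [0, 0, 0]], slide=[[0, 0, 0], [0, 0, 0], [0, 0, 0], [0, 0, 0], [0, 0, 0], [0, 0, 0]], gripper=[0, 0, 0, 0, 0, 0])

```text
clock: 4.58
position: [532.0, -26.1, 61.3]
orientation: [-0.0, 0.042, 0.999, -0.0]
force: [-0.0, 1.5, -1.7]
width: 21.9
grasp_force: 30.0
```

Request:
drive_tool(angular=[[0, 0, 0], [0, 0, 0], [0, 0, 0], [0, 0, 0], [0, 0, 0], [0, 0, 0], [0, 0, 0], [0, 0, 0], [0, 0, 0], [0, 0, 0], [0, 0, 0], [0, 0, 0]], slide=[[0, 0, -0.3], [0, 0, -0.8], [0, 0, -1.8], [0, 0, -3.5], [0, 0, -5.5], [0, 0, -7.5], [0, 0, -9.5], [0, 0, -11.5], [0, 0, -13.5], [0, 0, -15.2], [0, 0, -16], [0, 0, -16]], gripper=[0, 0, 0, 0, 0, 0, 0, 0, 0, 0, 0, 0])

```text
clock: 5.58
position: [533.5, -26.2, 224.1]
orientation: [0.002, 0.042, 0.999, -0.001]
force: [0.6, 0.3, -4.0]
width: 21.9
grasp_force: 30.0
```

```bash
python3 -c "
from h import *
go(516,-217,222,3.058-1.4)"
```

```text
slide [  0.13 -19.16   0.23] ang [0.002 0.004 1.399]
t 5.5833 pos [533.5 -26.2 224.1] phi 3.057 tz [ 0.0043 -0.0012 -1.    ] q [ 0.64  0.11 -0.68  1.72  0.08  1.33  1.43] F [ 0.6  0.3 -4. ] w 21.9
```

Request:
drive_tool(angular=[[0, 0, 0.03], [0, 0, 0.09], [0, 0, 0.17], [0, 0, 0.27], [0, 0, 0.37], [0, 0, 0.47], [0, 0, 0.57], [0, 0, 0.67], [0, 0, 0.77], [0, 0, 0.87], [0, 0, 0.97], [0, 0, 1.07]], slide=[[0, -0.4, 0], [0, -1.2, 0], [0, -2.2, 0], [0, -3.4, 0], [0, -4.6, 0], [0, -5.8, 0], [0, -7, 0], [0, -8.2, 0], [0, -9.4, 0], [0, -10.6, 0], [0, -11.8, 0], [0, -13, 0]], gripper=[0, 0, 0, 0, 0, 0, 0, 0, 0, 0, 0, 0])

```text
clock: 6.58
position: [520.0, -156.5, 219.6]
orientation: [-0.002, 0.549, 0.836, -0.0]
force: [0.3, 0.4, -4.3]
width: 22.1
grasp_force: 30.0
```

```bash
python3 -c "
from h import *
go(500,-408.4,222,-.027)"
```

```text
slide [-22.32 -11.86  -0.26] ang [-4.000e-03  1.000e-03  2.007e+00]
t 6.5833 pos [ 520.  -156.5  219.6] phi 1.98 tz [-0.0033  0.001  -1.    ] q [ 0.72  0.13 -0.51  1.7   0.06  1.33  0.6 ] F [ 0.3  0.4 -4.3] w 22.1
```

Two more calls for the rest, the first going half way.

Request:
drive_tool(angular=[[0, 0, 0.1], [0, 0, 0.2], [0, 0, 0.3], [0, 0, 0.4], [0, 0, 0.5], [0, 0, 0.6], [0, 0, 0.7], [0, 0, 0.8], [0, 0, 0.9], [0, 0, 1.0], [0, 0, 1.1], [0, 0, 1.2]], slide=[[-1.1, -0.6, 0], [-2.2, -1.2, 0], [-3.3, -1.8, 0], [-4.4, -2.4, 0], [-5.5, -3, 0], [-6.6, -3.6, 0], [-7.7, -4.2, 0], [-8.8, -4.8, 0], [-9.9, -5.4, 0], [-11, -6, 0], [-12.1, -6.6, 0], [-13.2, -7.2, 0]], gripper=[0, 0, 0, 0, 0, 0, 0, 0, 0, 0, 0, 0])

```text
clock: 7.58
position: [507.4, -306.1, 219.3]
orientation: [-0.001, 0.925, 0.38, -0.001]
force: [0.7, 0.2, -5.2]
width: 21.4
grasp_force: 30.0
```

```bash
python3 -c "
from h import *
go(500,-408.4,222,-.027)"
```

```text
slide [-7.73  6.75 -0.29] ang [-0.003  0.003  0.807]
t 7.5833 pos [ 507.4 -306.1  219.3] phi 0.78 tz [-0.0033  0.0017 -1.    ] q [ 0.77  0.22 -0.32  1.59  0.07  1.34 -0.35] F [ 0.7  0.2 -5.2] w 21.4
```

Request:
drive_tool(angular=[[0, 0, 0.1], [0, 0, 0.2], [0, 0, 0.3], [0, 0, 0.4], [0, 0, 0.5], [0, 0, 0.59], [0, 0, 0.67], [0, 0, 0.73], [0, 0, 0.78], [0, 0, 0.807], [0, 0, 0.807], [0, 0, 0.807]], slide=[[-1, 0.85, 0], [-2, 1.7, 0], [-3, 2.6, 0], [-4, 3.5, 0], [-5, 4.3, 0], [-5.8, 5.1, 0], [-6.5, 5.7, 0], [-7.1, 6.2, 0], [-7.5, 6.5, 0], [-7.7, 6.7, 0], [-7.73, 6.75, 0], [-7.73, 6.75, 0]], gripper=[0, 0, 0, 0, 0, 0, 0, 0, 0, 0, 0, 0])

```text
clock: 8.58
position: [501.5, -407.6, 220.3]
orientation: [-0.001, 1.0, -0.01, -0.001]
force: [-0.6, -0.1, -5.3]
width: 22.0
grasp_force: 30.0
```

```bash
python3 -c "
from h import *
go(500,-408.4,222,-.027)
cv2.imwrite('pics/s2.png',crop('side',210,190,130,120,5))
cv2.imwrite('pics/s2.png',np.hstack([cv2.imread('pics/s2.png')[:,:500],cv2.resize(crop('top',320,150,75,150,4),(300,600))]))
"
```

```text
slide [-0.15  0.08 -0.17] ang [-0.001  0.002  0.007]
t 8.5833 pos [ 501.5 -407.6  220.3] phi -0.02 tz [-0.0017  0.0014 -1.    ] q [ 0.78  0.32 -0.17  1.46  0.05  1.37 -0.99] F [-0.6 -0.1 -5.3] w 22.0
```

View pics/s2.png

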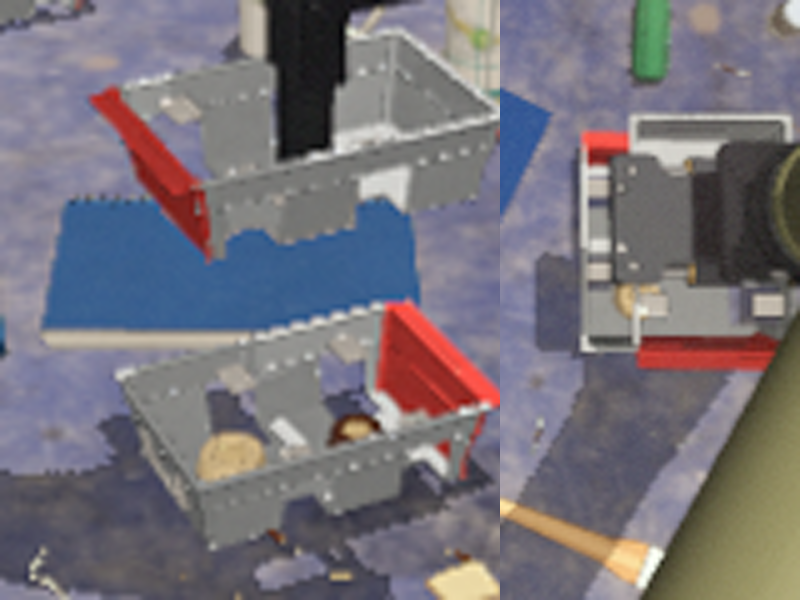

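The held crate hangs level with its red end towards the robot. In the side crop its lip corner is at (95,97) and its grey far corner at (397,33). The knob crate is undisturbed. I'll check the held pose by projection.

```bash
python3 -c "
from h import *
f=lambda X,o,k:((proj(o[0],X)-o[1:]+.5)*k-.5).round(0)
a=np.pi-.02-.0;c=(501.5,-407.6)
for u,v,z in((77,-51,205),(87,-51,205),(87,51,205),(77,51,205),(-77,-51,205),(-77,51,205)):
  X=[c[0]+u*np.cos(a)-v*np.sin(a),c[1]+u*np.sin(a)+v*np.cos(a),z]
  print(u,v,f(X,np.array(['side',210,190],object),5),f(X,np.array(['top',320,150],object),4)+[500,0])
"
```

```text
AttributeError: 'float' object has no attribute 'rint'

The above exception was the direct cause of the following exception:

Traceback (most recent call last):
TypeError: loop of ufunc does not support argument 0 of type float which has no callable rint method
```

```bash
python3 -c "
from h import *
f=lambda X,n,o,k:((proj(n,X)-o+.5)*k-.5).round(0)
a=np.pi-.02;c=(501.5,-407.6)
for u,v,z in((77,-51,205),(87,-51,205),(87,51,205),(77,51,205),(-77,-51,205),(-77,51,205)):
  X=[c[0]+u*np.cos(a)-v*np.sin(a),c[1]+u*np.sin(a)+v*np.cos(a),z]
  print(u,v,f(X,'side',np.array([210,190]),5),f(X,'top',np.array([320,150]),4)+[500,0])
"
```

```text
77 -51 [107.  91.] [635. 352.]
87 -51 [87. 95.] [636. 367.]
87 51 [173. 192.] [794. 369.]
77 51 [194. 187.] [793. 353.]
-77 -51 [396.  30.] [632. 116.]
-77 51 [504. 115.] [787. 118.]
```

Request:
drive_tool(angular=[[0, 0, 0.01], [0, 0, 0.02], [0, 0, 0.02], [0, 0, 0.02], [0, 0, 0.02], [0, 0, 0.02], [0, 0, 0.02], [0, 0, 0.02], [0, 0, 0.02], [0, 0, 0.02], [0, 0, 0.02], [0, 0, 0.02]], slide=[[-0.05, 0, 0.5], [-0.1, 0.05, 1.5], [-0.15, 0.05, 2.7], [-0.15, 0.05, 4], [-0.15, 0.05, 5.3], [-0.15, 0.05, 6.6], [-0.15, 0.05, 7.8], [-0.15, 0.05, 8.7], [-0.15, 0.05, 9.2], [-0.15, 0.05, 9.5], [-0.15, 0.05, 9.5], [-0.15, 0.05, 9.5]], gripper=[0, 0, 0, 0, 0, 0, 0, 0, 0, 0, 0, 0])

```text
clock: 9.68
position: [500.8, -408.7, 127.1]
orientation: [0.0, 1.0, -0.02, 0.0]
force: [-0.6, -0.2, -3.6]
width: 21.7
grasp_force: 30.0
```

```bash
python3 -c "
from h import *
go(500,-408.4,97,-.04)
cv2.imwrite('pics/s3.png',np.hstack([crop('side',225,220,90,95,6),crop('top',335,175,40,95,6)]))
f=lambda X,n,o,k:((proj(n,X)-o+.5)*k-.5).round(0)
s=bot.get_state();p=s['position']
for c,a,z in((p,np.pi-.027,p[2]-61.4+46),((500,-408.4),-.027,46)):
 for u,v in((77,-51),(87,-51),(87,51),(77,51),(-77,-51),(-77,51)):
  X=[c[0]+u*np.cos(a)-v*np.sin(a),c[1]+u*np.sin(a)+v*np.cos(a),z]
  print(u,v,f(X,'side',np.array([225,220]),6),f(X,'top',np.array([335,175]),6)+[540,0])
"
```

```text
slide [-0.08 -0.03  3.01] ang [ 0.001 -0.001 -0.   ]
t 9.6833 pos [ 500.8 -408.7  127.1] phi -0.04 tz [ 8.e-04 -6.e-04 -1.e+00] q [ 0.78  0.38 -0.17  1.58  0.07  1.19 -1.01] F [-0.6 -0.2 -3.6] w 21.7
77 -51 [ 46. 135.] [607. 374.]
87 -51 [ 23. 140.] [607. 396.]
87 51 [122. 269.] [824. 400.]
77 51 [146. 263.] [823. 378.]
-77 -51 [382.  55.] [605.  52.]
-77 51 [505. 170.] [818.  55.]
77 -51 [495. 310.] [776.  73.]
87 -51 [517. 304.] [776.  53.]
87 51 [397. 182.] [575.  50.]
77 51 [376. 187.] [575.  70.]
-77 -51 [147. 407.] [780. 378.]
-77 51 [ 49. 271.] [576. 374.]
```

View pics/s3.png

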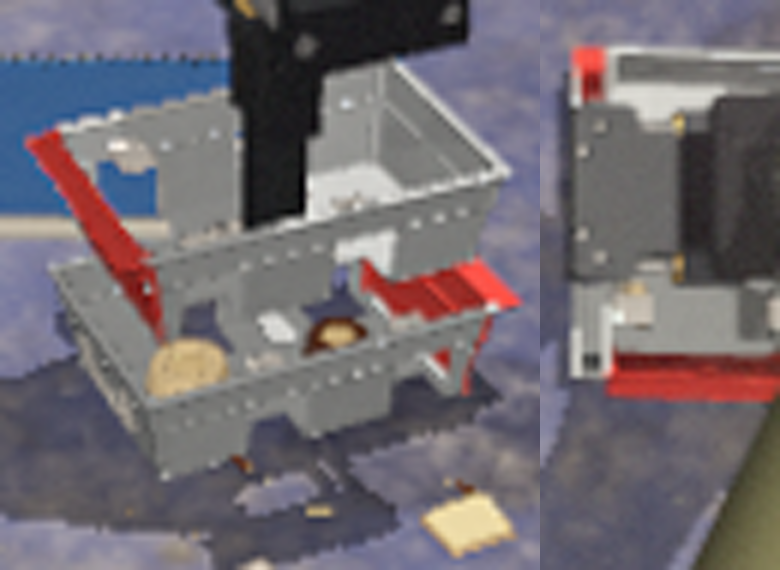

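In the close views both crates match their projections to within about 2 mm. In the side crop the held lip corner is at (27,141) and the knob crate's lip corner at (520,300). That fits inside the 5 mm of play, so I'll lower slowly.

Request:
drive_tool(angular=[[0, 0, 0], [0, 0, 0], [0, 0, 0], [0, 0, 0], [0, 0, 0], [0, 0, 0], [0, 0, 0], [0, 0, 0], [0, 0, 0], [0, 0, 0], [0, 0, 0], [0, 0, 0]], slide=[[-0.04, -0.04, 0.3], [-0.08, -0.08, 0.6], [-0.08, -0.08, 0.9], [-0.08, -0.08, 1.2], [-0.08, -0.08, 1.5], [-0.08, -0.08, 1.8], [-0.08, -0.08, 2.0], [-0.08, -0.08, 2.2], [-0.08, -0.08, 2.4], [-0.08, -0.08, 2.5], [-0.08, -0.08, 2.6], [-0.08, -0.08, 2.6]], gripper=[0, 0, 0, 0, 0, 0, 0, 0, 0, 0, 0, 0])

```text
clock: 10.78
position: [499.6, -407.6, 100.4]
orientation: [-0.0, 1.0, -0.02, -0.0]
force: [0.4, -0.1, -5.2]
width: 21.4
grasp_force: 30.0
```

```bash
python3 -c "
from h import *
go(500,-408.4,97,-.04)"
```

```text
slide [0.04 0.08 0.34] ang [-0.  0. -0.]
t 10.7833 pos [ 499.6 -407.6  100.4] phi -0.04 tz [-2.e-04  1.e-04 -1.e+00] q [ 0.77  0.4  -0.17  1.6   0.07  1.15 -1.02] F [ 0.4 -0.1 -5.2] w 21.4
```

Request:
drive_tool(angular=[[0, 0, 0], [0, 0, 0], [0, 0, 0], [0, 0, 0], [0, 0, 0], [0, 0, 0]], slide=[[0, 0, 0.05], [0, 0, 0.1], [0, 0, 0.15], [0, 0, 0.2], [0, 0, 0.25], [0, 0, 0.25]], gripper=[0, 0, 0, 0, 0, 0])

```text
clock: 11.28
position: [499.6, -407.6, 98.0]
orientation: [0.0, 1.0, -0.02, -0.0]
force: [0.4, -0.2, -5.3]
width: 21.6
grasp_force: 30.0
```

```bash
python3 -c "
from h import *
go(500,-408.4,97,-.04)"
```

```text
slide [0.04 0.08 0.1 ] ang [ 0.  0. -0.]
t 11.2833 pos [ 499.6 -407.6   98. ] phi -0.04 tz [-1.e-04 -0.e+00 -1.e+00] q [ 0.77  0.4  -0.16  1.61  0.07  1.14 -1.02] F [ 0.4 -0.2 -5.3] w 21.6
```

Request:
drive_tool(angular=[[0, 0, 0], [0, 0, 0], [0, 0, 0], [0, 0, 0]], slide=[[0, 0, 0.03], [0, 0, 0.06], [0, 0, 0.1], [0, 0, 0.1]], gripper=[0, 0, 0, 0])

```text
clock: 11.62
position: [499.7, -407.7, 97.4]
orientation: [0.0, 1.0, -0.02, 0.0]
force: [-0.4, 1.7, -3.2]
width: 21.9
grasp_force: 30.0
```

Contact is starting, so I'll go slightly further.

Request:
drive_tool(angular=[[0, 0, 0], [0, 0, 0], [0, 0, 0], [0, 0, 0]], slide=[[0, 0, 0.03], [0, 0, 0.06], [0, 0, 0.06], [0, 0, 0.06]], gripper=[0, 0, 0, 0])

```text
clock: 11.95
position: [499.8, -407.7, 97.3]
orientation: [0.0, 1.0, -0.02, 0.0]
force: [-2.5, 1.2, 3.1]
width: 21.6
grasp_force: 30.0
```

```bash
python3 -c "
from h import *
go(500,-408.4,97,-.04)
cv2.imwrite('pics/s4.png',np.hstack([crop('side',225,220,90,95,6),crop('top',335,175,40,95,6)]))"
```

```text
slide [0.03 0.07 0.03] ang [ 0. -0. -0.]
t 11.95 pos [ 499.8 -407.7   97.3] phi -0.04 tz [ 3.e-04 -4.e-04 -1.e+00] q [ 0.77  0.4  -0.16  1.61  0.07  1.14 -1.02] F [-2.5  1.2  3.1] w 21.6
```

View pics/s4.png

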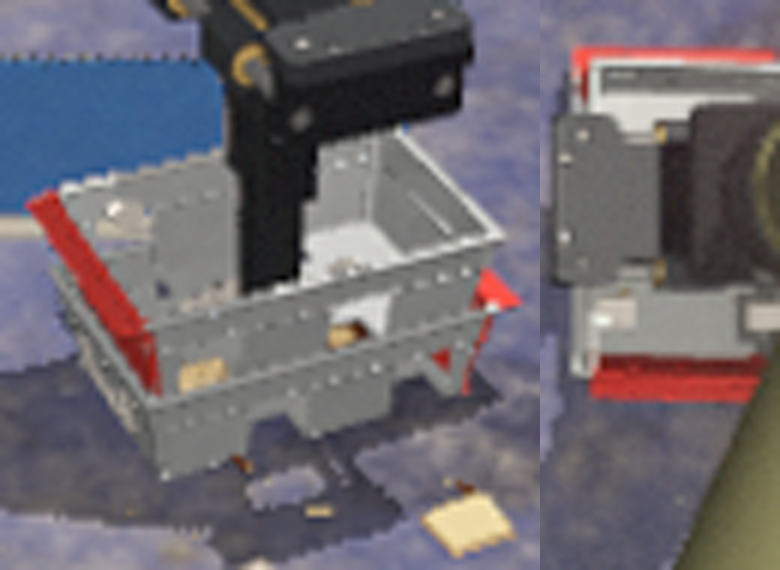

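The crate sits on the tongues, level, with its red end at (90,270) over the grey end and the lower crate unmoved. Contact force came at the expected height, so I'll release and retreat.

Request:
drive_tool(angular=[[0, 0, 0], [0, 0, 0], [0, 0, 0], [0, 0, 0], [0, 0, 0], [0, 0, 0], [0, 0, 0], [0, 0, 0], [0, 0, 0], [0, 0, 0]], slide=[[0, 0, 0], [0, 0, 0], [0, 0, 0], [0, 0, 0], [0, 0, 0], [0, 0, 0], [0, 0, 0], [0, 0, 0], [0, 0, 0], [0, 0, 0]], gripper=[0.28, 0.32, 0.36, 0.42, 0.5, 0.6, 0.7, 0.75, 0.75, 0.75])

```text
clock: 12.88
position: [499.7, -407.6, 96.4]
orientation: [0.0, 1.0, -0.02, -0.0]
force: [-0.1, -0.6, -0.2]
width: 63.0
grasp_force: 0.0
```

Request:
drive_tool(angular=[[0, 0, 0], [0, 0, 0], [0, 0, 0], [0, 0, 0], [0, 0, 0], [0, 0, 0], [0, 0, 0], [0, 0, 0], [0, 0, 0], [0, 0, 0], [0, 0, 0], [0, 0, 0]], slide=[[0, 0, -0.3], [0, 0, -0.8], [0, 0, -1.8], [0, 0, -3.3], [0, 0, -5], [0, 0, -7], [0, 0, -9], [0, 0, -11], [0, 0, -13], [0, 0, -14.5], [0, 0, -15], [0, 0, -15]], gripper=[0.75, 0.75, 0.75, 0.75, 0.75, 0.75, 0.75, 0.75, 0.75, 0.75, 0.75, 0.75])

```text
clock: 13.88
position: [500.5, -408.2, 249.1]
orientation: [0.001, 1.0, -0.02, 0.002]
force: [0.2, -0.6, 0.1]
width: 65.0
grasp_force: 0.0
```

```bash
python3 -c "
from h import *
go(500,-408.4,97,-.04)
cv2.imwrite('pics/s5.png',np.hstack([crop('side',225,220,90,95,6),crop('top',335,175,40,95,6)]))"
```

```text
slide [-1.000e-01 -1.000e-02  1.521e+01] ang [ 0.003 -0.003 -0.   ]
t 13.8833 pos [ 500.5 -408.2  249.1] phi -0.04 tz [ 0.0033 -0.0027 -1.    ] q [ 0.77  0.3  -0.17  1.42  0.05  1.41 -1.  ] F [ 0.2 -0.6  0.1] w 65.0
```

View pics/s5.png

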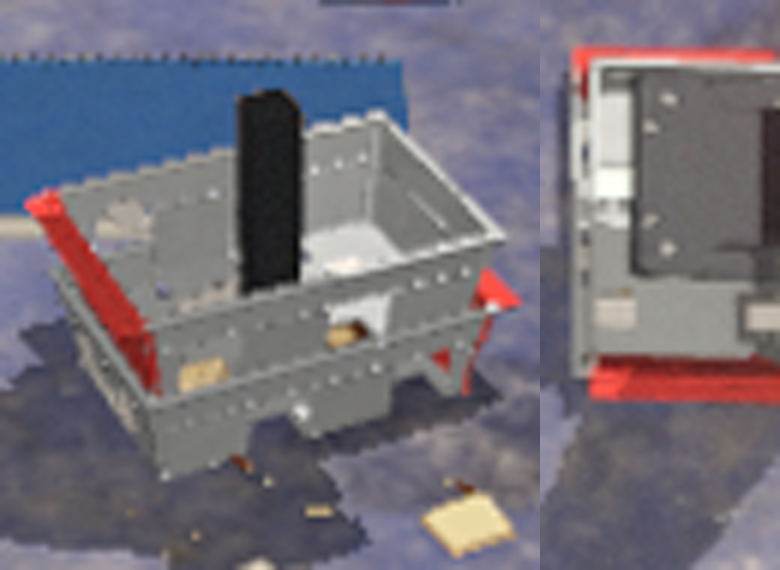

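The crate stands level on the tongues with its red end over the grey end, the gripper is clear, and the lower crate is where it was. I'm handing the job in.

```bash
python3 -c "
from plant import workorder
print(workorder.finish_job())"
```

```text
the job is handed in; nothing more can be done
None
```

The post crate is stacked on the knob crate, turned end for end, level on the tongues and released. The lower crates were left where they stood, and the job was handed in at about 14 s.

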